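# Slide a repaired board into a power supply's rails

## Robot

A 7-joint arm with a two-finger parallel gripper is mounted at the origin on the work surface. World frame = base frame: x ahead of the robot, y to its left, z up, the work surface at z = 0. Lengths are in mm, angles in rad, forces in N, time in s.
With the tool pointing down it reaches from about 400 to 875 mm from the base axis. Payload 4.4 kg.
Tool frame: the origin (TCP) lies where the fingers leave the gripper's body, on its centre line; the fingertips stand 73 mm ahead of it and the grasp point (between the pads) lies 54 mm ahead of it; z points along the fingers, y is the line along which they close (so a half turn about z gives the same grasp; the last joint's range is limited). The gripper opens to 85 mm and grips with 20 to 120 N. Pads are 22 mm wide; open, the fingers measure 114 mm over their backs; the gripper's body (76 mm by 85 mm) begins 54 mm behind the grasp point. The pads swing forward as they close: fully open they stand 13 mm farther back than shut.
Start: joints at [1.139, 0.628, 0.038, 1.517, -0.027, 0.996, -0.02], TCP at [232.528, -606.999, 303.913] pointing down, gripper open.
Joint ranges: [-3.06, 3.06], [-0.37, 2.12], [-1.25, 1.32], [0.18, 2.47], [-1.1, 4.24], [0.23, 1.98], [-2.94, 2.94]. Speed limits (rad/s): [2.57, 2.57, 3.14, 3.14, 3.14, 3.14, 3.14].

## Interface

Orientations are given as [roll, pitch, yaw] about the fixed x, y, z axes, in that order (R = Rz(yaw) Ry(pitch) Rx(roll)).
In Python, from cell import ctrl gives the robot as it stands.
- The arm moves only by the tool send_rows, never from a script. Its argument "rows" is a list that holds one entry, the list of rows, each a list of 6 numbers: the shift along the tool's x, y, z in cm, then the turn, a rotation vector about the tool's x, y, z in rad. In form: [[[tx, ty, tz, wx, wy, wz], ...]]. A call has 1 to 10 rows; each row is the pose to reach, as a shift and turn from the pose commanded when the call began, along the tool's axes at that moment; what a row does not reach only later rows make up. A row lasts 1/10 s, in which the tool goes at most 50 mm and 8.59 degrees, less where a joint would pass 70% of its speed; a pose out of reach is approached as far as the arm can. A call with a gripper value outside its range is refused whole. "grip" is the closure in counts, from 0 (fully open) to 255 (shut), set as the call begins (left out, the last holds). The fingers move at their own pace and stop on an object; the grip force is fixed at half the most. Time passes only in rows, so rows that repeat a pose let the fingers close. It gives the time, the measured TCP pose, the force, the opening and the grip force at its end, in the units of the state.
- ctrl.read_state(): the state, without advancing time (a new reading comes with each control period).
- ctrl.get_image(name): name is "scene" or "top"; returns a dict with "pixels" (420x560x3 uint8, red, green, blue), "fx", "fy", "cx", "cy" (pixels), "D" ([k1, k2, p1, p2, k3] as OpenCV has them; the pictures are not rectified), "extrinsics" (4x4, takes a point from camera to world coordinates). Camera axes: x right, y up, looking along -z (the intrinsics and any distortion apply to the point x, -y, -z); pixel columns grow to the right and rows downward; lengths in mm; the calibration is good to about 2 mm. A picture is of the moment at which its call begins. There is no depth.
- ctrl.finish_job(): hands the job in; it is judged then, once.
The state is a dict: "clock": time; "qpos": joint angles; "qd": joint speeds; "tau": joint torques, N m; "eef_pos": TCP position; "tool_rot": TCP orientation; "force": force on the tool from outside, world axes, zero at the start; "torque": the same for the moment, N m; "width": finger opening in mm; "gripper_force": force on a finger pad.
Only numpy, scipy, OpenCV 4.12 (cv2) and the standard library are available. Lean on these libraries where they do the work, as an engineer would, in place of code of your own. Each camera call takes 0.05 s, during which the arm holds its last target. There are 200 camera calls.

## Task

Put the green circuit board with the bare-metal heatsink back into the open power supply base: lay it in at the open front, heatsink fins running along the rails, and slide it under the two folded lips until it sits flat and fully home against the stop, then let go. Leave the tan board with the black heatsink where it lies.

Things in the scene. Friction and masses are not known exactly. Their poses are not given: they have to be found in the camera images.
- green_board: The board to fit, loose: green, 80 (x) x 100 (y) x 6 mm, 0.22 to 0.37 kg, with a bare-metal finned heatsink at its centre, 64 (x, along the fins) x 30 (y) mm, top 55 mm above the board's underside: grip it across its 30 mm from above. Other parts: up to 18 mm above the underside and within 30 mm of the middle line in y. Origin: centre of the underside, z up. Either end may lead.
- tan_board: Another loose board of the same shape and size, tan with a black heatsink; not wanted, to be left alone. Origin: centre of its underside.
- psu_base: Open grey steel base of a power supply, fixed. Origin: centre of its underside; x is the sliding direction, from the open front (x = -105 mm) to an upright fan panel (x = +92, 86 high, 164 wide). Floor 4 mm thick. Rails along both sides, x = -27 to +65, inner faces 116 mm apart, each with a lip folded inwards: underside 22, top 25 mm above the table, 80 mm clear between the lips, open above.
- home (a point): Point on the base's floor under the board's centre when fully home: x = +25, y = 0, z = +4 mm in the base's frame, axes as the base's. The board's leading edge then meets the stop, an 18 mm high cross bar, face at base x = +65. Lead-ins: lip ends turned up to 33 mm height from base x = -41; flared guides 25 mm high, x = -84 to -27, narrowing from 150 to 116 mm.
Not all that is in view belongs to the job. What is shaped like the green_board but pink or purple is not meant.

How it is judged:
By the outcome, as a careful person would: the job done as asked, in the order asked, and still so for the second after the job is handed in, with the robot touching nothing.
It also fails if it takes over 38 s, if anything falls off the work surface, if the arm or the gripper's body presses on something with over 40 N, if the wrist force passes 120 N, or if a joint passes its speed limit or range.

## Working session

There is one attempt and no reset: what is moved stays moved. The work goes in short steps, Python scripts to look and compute and a tool call to move; the robot and the scene stay as the last step left them, time stands still between calls to the robot, and variables do not carry over. Pictures are saved under pics/ and viewed, at most 10 in all, crops included, and the job is handed in when it is done.

Besides the shell and the picture viewer there is one more tool, called after ">>>" as a command line: name --argument value ..., lists and objects as JSON in quotes. send_rows: Moves the arm, as the interface text tells. Its arguments: {"type":"object","properties":{"rows":{"type":"array","items":{"type":"array","items":{"type":"array","items":{"type":"number"}}}},"grip":{"type":"number"}},"required":["rows"]}

```bash
ls; mkdir -p pics; cat > h.py <<'E'
import numpy as np, cv2
from cell import ctrl
from scipy.spatial.transform import Rotation as R
def grab(n):
    im=ctrl.get_image(n); return im
def K(im): return np.array([[im['fx'],0,im['cx']],[0,im['fy'],im['cy']],[0,0,1.]])
def ray(im,uv):
    p=cv2.undistortPoints(np.array([[uv]],float),K(im),np.array(im['D'],float))[0,0]
    E=np.array(im['extrinsics']); d=E[:3,:3]@np.array([p[0],-p[1],-1.]); return E[:3,3],d
def onz(im,uv,z):
    o,d=ray(im,uv); return o+d*(z-o[2])/d[2]
def proj(im,P):
    E=np.array(im['extrinsics']); c=(np.atleast_2d(P)-E[:3,3])@E[:3,:3]; c=c*[1,-1,-1]
    return cv2.projectPoints(c.reshape(-1,1,3),np.zeros(3),np.zeros(3),K(im),np.array(im['D'],float))[0][:,0]
def tri(im1,uv1,im2,uv2):
    o1,d1=ray(im1,uv1);o2,d2=ray(im2,uv2)
    d1/=np.linalg.norm(d1);d2/=np.linalg.norm(d2)
    A=np.stack([d1,-d2],1);s=np.linalg.lstsq(A,o2-o1,rcond=None)[0]
    return (o1+d1*s[0]+o2+d2*s[1])/2,np.linalg.norm(o1+d1*s[0]-o2-d2*s[1])
E
python3 - <<'E'
from h import *
import pickle
ims={n:grab(n) for n in('scene','top')}
pickle.dump(ims,open('ims0.pkl','wb'))
for n,i in ims.items(): cv2.imwrite(f'pics/{n}0.png',i['pixels'][:,:,::-1]); print(n,i['fx'],i['D'],np.round(i['extrinsics'],3))
print(ctrl.read_state())
E
```

```text
pics
scene 420.84393427065334 [-0.09450651  0.          0.          0.          0.        ] [[ 7.68000e-01 -4.67000e-01  4.39000e-01  8.03277e+02]
 [ 6.41000e-01  5.55000e-01 -5.30000e-01 -4.98497e+02]
 [ 4.00000e-03  6.88000e-01  7.26000e-01  6.18198e+02]
 [ 0.00000e+00  0.00000e+00  0.00000e+00  1.00000e+00]]
top 400.23176511587855 [-0.10646619  0.          0.          0.          0.        ] [[ 3.00000e-02  9.71000e-01 -2.36000e-01  3.01412e+02]
 [-1.00000e+00  2.80000e-02 -1.40000e-02 -1.00729e+02]
 [-7.00000e-03  2.37000e-01  9.72000e-01  8.07874e+02]
 [ 0.00000e+00  0.00000e+00  0.00000e+00  1.00000e+00]]
{'clock': 0.1, 'qpos': array([ 1.13923046,  0.62923826,  0.03846775,  1.51826432, -0.02697598,
        0.99632035, -0.02002863]), 'qd': array([ 9.64245369e-04, -2.81944473e-05, -8.91795236e-04, -1.97610586e-03,
       -2.02114365e-03,  2.75062263e-03, -1.49602458e-03]), 'tau': array([ 2.87245661e-03, -5.64536119e+01,  1.23045925e+00, -1.93972081e+01,
        1.12797166e-02,  5.49600823e-03, -9.56237329e-07]), 'eef_pos': array([ 232.33773131, -606.58752944,  303.09252014]), 'tool_rot': array([-3.13988163e+00,  5.02392435e-05,  3.65731832e-01]), 'force': array([-0.52220943, -0.39124067, -0.05476786]), 'torque': array([-0.01887964,  0.05003861,  0.05023736]), 'gripper_force': 0.0, 'width': 85.29724008115929}
```

View pics/scene0.png

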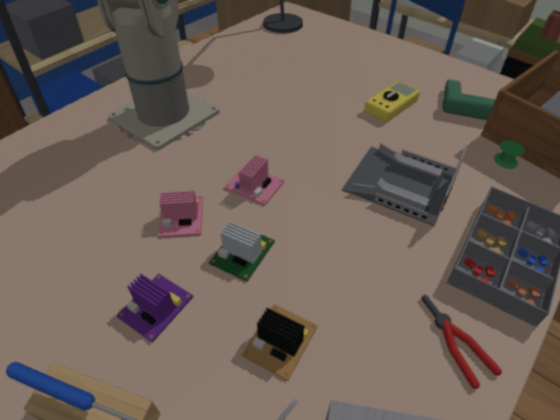

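View pics/top0.png

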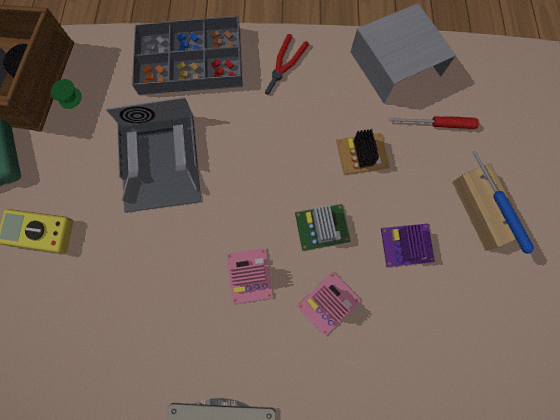

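Candidates shaped like the board:
- green with bare-metal fins: scene (243,250), top (323,227)
- tan with black fins: scene (280,340), top (363,152)
- pink: top (250,276) and (328,304)
- purple: top (408,245)

Only the first is green with a bare-metal heatsink, so that fits. The base is at top (158,160), with its open front facing down in the image. I'll confirm in one enlarged crop.

```bash
python3 - <<'E'
import pickle,cv2,numpy as np
ims=pickle.load(open('ims0.pkl','rb'))
def c(n,x,y,w,h,s): return cv2.resize(ims[n]['pixels'][y:y+h,x:x+w,::-1],None,fx=s,fy=s,interpolation=cv2.INTER_CUBIC)
a=c('top',285,195,80,60,5);b=c('scene',203,215,80,60,5)
d=c('top',95,88,133,100,3)  ;d=c('top',100,92,120,125,2.4);e=c('scene',335,135,140,90,2.857)
d=cv2.resize(d,(288,300));e=cv2.resize(e,(466,300))
im=np.zeros((600,800,3),np.uint8);im[:300,:400]=a;im[:300,400:]=b;im[300:,:288]=d;im[300:,300:766]=e
cv2.imwrite('pics/crop.png',im)
E
```

```text
(no output)
```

View pics/crop.png

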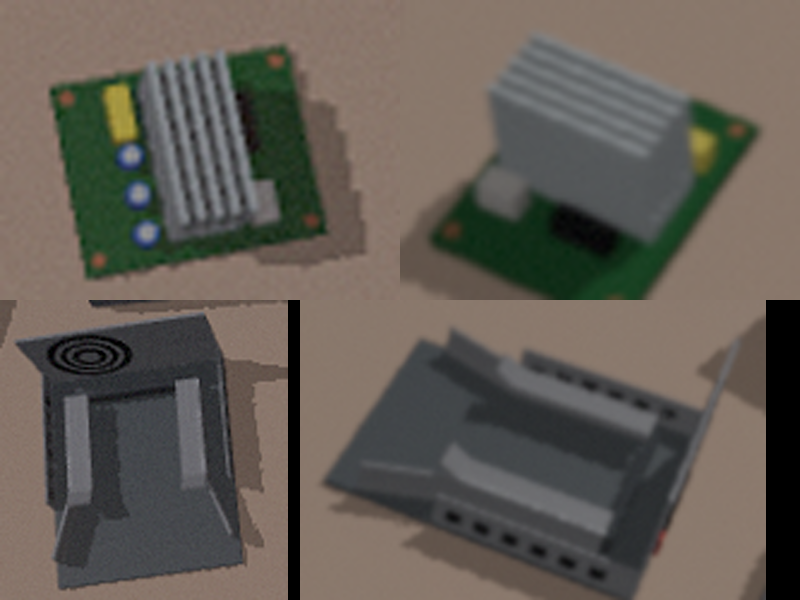

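The crop confirms it: a green board with bare-metal fins at top (323,227), and a base with open front and two lips. Next I'll fit both poses, height included, from the two views.

```bash
cat > fit.py <<'E'
from h import *
import pickle
from scipy.optimize import least_squares
ims=pickle.load(open('ims0.pkl','rb'))
def un(off,s): return lambda u,v,b=(0,0):((u-b[0]+.5)/s[0]-.5+off[0],(v-b[1]+.5)/s[1]-.5+off[1])
tA=un((285,195),(5,5)); sB0=un((203,215),(5,5)); sB=lambda u,v:sB0(u-400,v)
tD0=un((100,92),(2.4,2.4)); tD=lambda u,v:tD0(u,v-300)
sE0=un((335,135),(466/140,300/90)); sE=lambda u,v:sE0(u-300,v-300)
T,S='top','scene'
board=[(T,tA(52,88),(40,50,6)),(T,tA(285,46),(40,-50,6)),(T,tA(327,232),(-40,-50,6)),(T,tA(88,278),(-40,50,6)),
 (T,tA(145,66),(32,15,55)),(T,tA(225,52),(32,-15,55)),(T,tA(258,222),(-32,-15,55)),(T,tA(183,227),(-32,15,55)),
 (S,sB(760,128),(40,-50,6)),(S,sB(432,240),(-40,50,6)),(S,sB(489,90),(-32,15,55)),(S,sB(535,35),(32,15,55)),(S,sB(690,97),(32,-15,55)),(S,sB(647,156),(-32,-15,55))]
base=[(T,tD(17,343),(92,82,86)),(T,tD(207,316),(92,-82,86)),(T,tD(88,396),(65,40,25)),(T,tD(176,381),(65,-40,25)),
 (S,sE(740,340),(92,-82,86)),(S,sE(652,434),(65,40,25)),(S,sE(612,513),(65,-40,25))]
baseF=[(T,tD(58,588),(-105,1,4)),(T,tD(242,565),(-105,-1,4)),(S,sE(324,484),(-105,-1,4)),(S,sE(425,340),(-105,1,4))]
def W(p,P): return R.from_euler('z',p[3]).apply(P)+p[:3]
def fit(obs,p0,F=[]):
    def res(p):
        r=[proj(ims[c],W(p,np.array([P])))[0]-uv for c,uv,P in obs]
        r+=[proj(ims[c],W(p,np.array([[P[0],P[1]*p[4],P[2]]])))[0]-uv for c,uv,P in F]
        return np.ravel(r)
    s=least_squares(res,p0,loss='soft_l1',x_scale=[10,10,10,.1]+([10] if F else []))
    print(np.round(s.x,3));print(np.round(res(s.x).reshape(-1,2),1).tolist()); return s.x
if __name__=='__main__':
    b=onz(ims[T],(323,227),6);a=onz(ims[T],(158,160),4)
    pb=fit(board,[b[0],b[1],0,0.1]); pa=fit(base,[a[0],a[1],0,0.1,82],baseF)
    np.save('poses.npy',np.r_[pb,pa])
    tiles=[]
    def seg(c,p,L,img,x0,y0,s):
        for A,B in L:
            q=(proj(ims[c],W(p,np.linspace(A,B,12)))-[x0,y0]+.5)*s-.5
            cv2.polylines(img,[np.round(q*16).astype(int)],False,(0,255,255),1,cv2.LINE_AA,4)
    def rect(x0,x1,y,z): c=[(x0,-y,z),(x1,-y,z),(x1,y,z),(x0,y,z)]; return [(c[i],c[(i+1)%4]) for i in range(4)]
    LB=rect(-40,40,50,6)+rect(-32,32,15,55)
    LA=rect(-105,92,pa[4],4)+rect(-27,65,40,25)+rect(-27,65,58,4)+[((92,-82,86),(92,82,86)),((65,-40,18),(65,40,18)),((-84,75,25),(-27,58,25)),((-84,-75,25),(-27,-58,25))]
    im=np.zeros((600,800,3),np.uint8)
    for c,p,L,x,y,s,pos in [(T,pb,LB,285,195,5,(0,0)),(S,pb,LB,203,215,5,(400,0)),(T,pa,LA,92,92,2.4,(0,300)),(S,pa,LA,335,135,2.857,(400,300))]:
        t=cv2.resize(ims[c]['pixels'][y:y+int(300/s),x:x+int(400/s),::-1],(400,300),interpolation=cv2.INTER_CUBIC)
        seg(c,p,L,t,x,y,400/int(400/s)); im[pos[1]:pos[1]+300,pos[0]:pos[0]+400]=t
    cv2.imwrite('pics/ov.png',im)
E
python3 fit.py
```

```text
[ 4.54843e+02 -1.87513e+02 -1.08190e+01  2.59000e-01]
[[-0.9, 1.7], [-1.2, -0.5], [0.6, -0.9], [1.2, 1.1], [-0.2, 0.7], [-1.4, 0.1], [0.4, -2.6], [0.4, -0.0], [-25.8, 43.1], [27.5, -34.3], [8.5, -6.9], [31.1, 16.0], [-7.8, 16.0], [-31.6, -8.3]]
[ 5.90706e+02  1.64932e+02 -2.20700e+00  1.65000e-01  8.23190e+01]
[[-0.8, -0.3], [-1.1, -0.5], [-0.0, -1.0], [-0.3, 0.1], [-21.9, 48.7], [-0.9, 0.8], [0.3, 0.4], [-0.2, -0.1], [0.2, -0.8], [-0.2, -1.2], [-1.2, -0.4]]
```

View pics/ov.png

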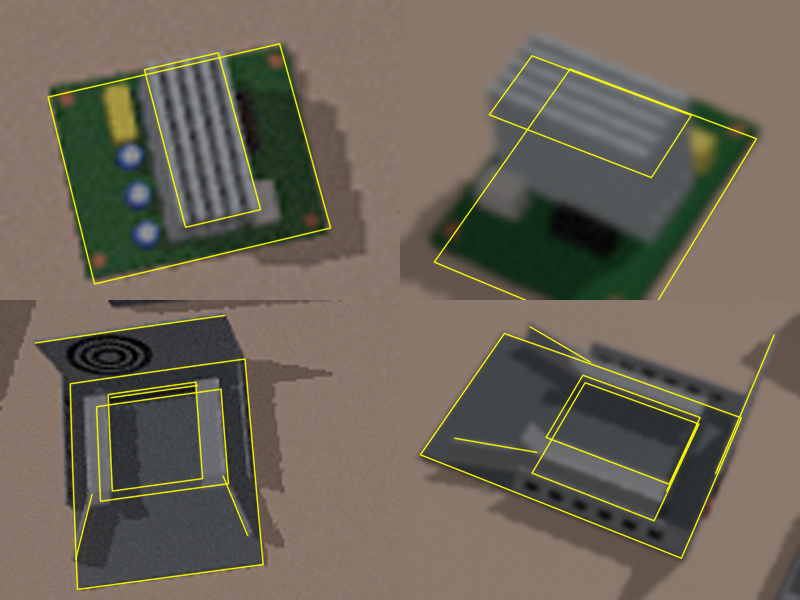

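I had mislabelled the scene-view correspondences: there, +y runs right-up. Fixing that and refitting.

```bash
python3 - <<'E'
s=open('fit.py').read()
s=s.replace("sB(760,128),(40,-50,6)","sB(760,128),(40,50,6)").replace("sB(432,240),(-40,50,6)","sB(432,240),(-40,-50,6)")
s=s.replace("(489,90),(-32,15,55)","(489,90),(-32,-15,55)").replace("(535,35),(32,15,55)","(535,35),(-32,15,55)").replace("(690,97),(32,-15,55)","(690,97),(32,15,55)").replace("(647,156),(-32,-15,55)","(647,156),(32,-15,55)")
s=s.replace("sE(740,340),(92,-82,86)","sE(740,340),(92,82,86)").replace("'pics/ov.png'","'pics/ov2.png'")
open('fit.py','w').write(s)
E
python3 fit.py
```

```text
[ 4.53687e+02 -1.86321e+02 -2.21900e+00  2.14000e-01]
[[-0.7, 0.1], [-0.0, -0.1], [0.2, 0.3], [-0.2, 0.2], [0.2, -0.3], [-0.7, -0.2], [-0.2, -2.2], [-0.6, -0.3], [-0.3, -0.4], [-0.7, -0.4], [-0.4, 0.3], [-0.4, -0.2], [-0.1, 0.4], [-0.2, 0.8]]
[ 5.90853e+02  1.65022e+02 -2.86800e+00  1.59000e-01  8.24360e+01]
[[-0.5, -0.4], [-0.8, -0.2], [0.2, -1.0], [-0.1, 0.3], [-1.2, 0.5], [-0.8, 1.1], [0.2, 0.7], [-0.4, -0.2], [0.0, -0.6], [-0.3, -1.1], [-0.9, -0.3]]
```

View pics/ov2.png

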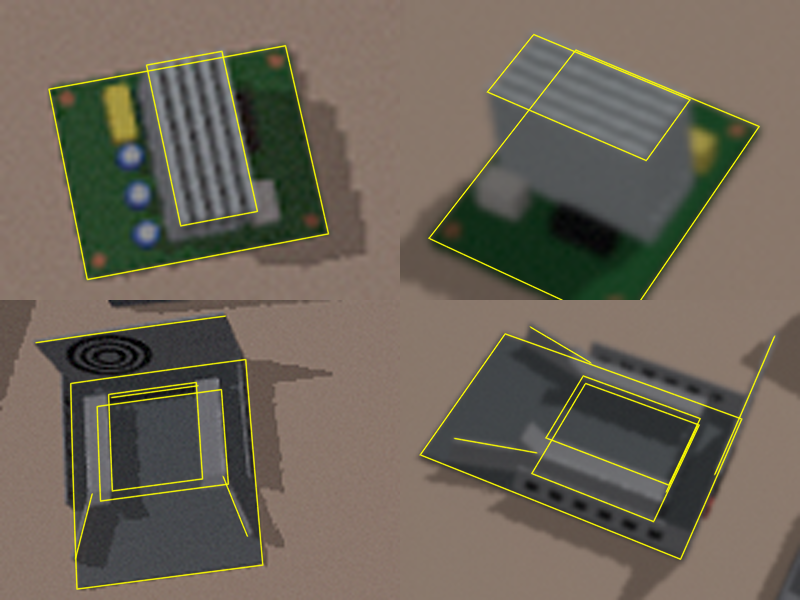

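Residuals are now mostly under 1 px. The board is at (454,-186), yaw 0.214, and the base at (591,165), yaw 0.159. Both show the same ~-2.5 mm height bias, so both stand on the table. Next: go above the board.

```bash
cat > mv.py <<'E'
from h import *
import sys
# usage: mv.py x y z yaw  -> tool-axes shift (cm) and turn from the measured pose
def go(x,y,z,yaw):
    s=ctrl.read_state(); R0=R.from_euler('xyz',s['tool_rot']); R1=R.from_euler('xyz',[np.pi,0,yaw])
    t=R0.inv().apply(np.array([x,y,z])-s['eef_pos'])/10
    print('row',np.round(np.r_[t,(R0.inv()*R1).as_rotvec()],3).tolist())
    print(round(s['clock'],2),np.round(s['eef_pos'],1),np.round(s['tool_rot'],4),'F',np.round(s['force'],1),'w',round(s['width'],1))
if __name__=='__main__': go(*map(float,sys.argv[1:]))
E
python3 mv.py 453.7 -186.3 200 0.214
```

```text
row [35.704, -31.315, 10.361, -0.002, 0.0, 0.152]
0.1 [ 232.3 -606.6  303.1] [-3.1399e+00  1.0000e-04  3.6570e-01] F [-0.5 -0.4 -0.1] w 85.3
```

>>> send_rows --rows '[[[8.9, -7.8, 2.6, 0, 0, 0.04], [17.8, -15.6, 5.2, 0, 0, 0.08], [26.8, -23.5, 7.8, 0, 0, 0.11], [35.7, -31.3, 10.4, 0, 0, 0.15], [35.7, -31.3, 10.4, 0, 0, 0.15], [35.7, -31.3, 10.4, 0, 0, 0.15], [35.7, -31.3, 10.4, 0, 0, 0.15], [35.7, -31.3, 10.4, 0, 0, 0.15], [35.7, -31.3, 10.4, 0, 0, 0.15], [35.7, -31.3, 10.4, 0, 0, 0.15]]]' --grip 0

```text
clock: 1.1
eef_pos: [455.0, -183.5, 199.1]
tool_rot: [-3.14, 0.0, 0.219]
force: [-0.3, -0.1, 0.3]
width: 85.3
gripper_force: 0.0
```

>>> send_rows --rows '[[[0, 0, 0, 0, 0, 0]]]'

```text
clock: 1.2
eef_pos: [456.1, -180.9, 198.7]
tool_rot: [-3.138, -0.0, 0.226]
force: [-0.6, -1.2, -0.1]
width: 85.1
gripper_force: 0.0
```

```bash
python3 mv.py 453.7 -186.3 98 0.214
```

```text
row [-0.354, 0.511, 10.069, -0.004, -0.0, 0.012]
1.2 [ 456.1 -180.9  198.7] [-3.1378 -0.      0.2258] F [-0.6 -1.2 -0.1] w 85.1
```

>>> send_rows --rows '[[[0, 0, 0, 0, 0, 0], [0, 0, 0, 0, 0, 0], [0, 0, 0, 0, 0, 0], [0, 0, 0, 0, 0, 0]]]'

```text
clock: 1.6
eef_pos: [453.4, -188.4, 200.2]
tool_rot: [3.141, -0.0, 0.213]
force: [-0.6, 0.3, 0.3]
width: 85.3
gripper_force: 0.0
```

```bash
python3 mv.py 453.7 -186.3 98 0.214
```

```text
row [0.068, -0.201, 10.216, 0.001, -0.0, -0.001]
1.6 [ 453.4 -188.4  200.2] [ 3.141e+00 -1.000e-04  2.132e-01] F [-0.6  0.3  0.3] w 85.3
```

>>> send_rows --rows '[[[0, -0.1, 2.5, 0, 0, 0], [0, -0.1, 5, 0, 0, 0], [0, -0.1, 7, 0, 0, 0], [0, -0.1, 9, 0, 0, 0], [0, -0.1, 10, 0, 0, 0], [0, -0.1, 10.3, 0, 0, 0], [0, -0.1, 10.3, 0, 0, 0], [0, -0.1, 10.3, 0, 0, 0], [0, -0.1, 10.3, 0, 0, 0]]]'

```text
clock: 2.5
eef_pos: [454.2, -186.3, 97.7]
tool_rot: [3.141, -0.001, 0.216]
force: [0.3, 0.6, 0.7]
width: 85.3
gripper_force: 0.0
```

>>> send_rows --rows '[[[0, 0, 0, 0, 0, 0], [0, 0, 0, 0, 0, 0], [0, 0, 0, 0, 0, 0], [0, 0, 0, 0, 0, 0], [0, 0, 0, 0, 0, 0], [0, 0, 0, 0, 0, 0], [0, 0, 0, 0, 0, 0], [0, 0, 0, 0, 0, 0], [0, 0, 0, 0, 0, 0], [0, 0, 0, 0, 0, 0]]]' --grip 255

```text
clock: 3.5
eef_pos: [454.0, -186.2, 97.2]
tool_rot: [3.141, -0.001, 0.216]
force: [-0.1, -0.3, 5.2]
width: 29.1
gripper_force: 60.5
```

```bash
python3 mv.py 453.7 -186.3 200 0.214
```

```text
row [-0.024, 0.007, -10.277, 0.0, -0.001, 0.002]
3.5 [ 454.  -186.2   97.2] [ 3.1411e+00 -6.0000e-04  2.1570e-01] F [-0.1 -0.3  5.2] w 29.1
```

Grasped at 29 mm. Lift a little and check the hold.

>>> send_rows --rows '[[[0, 0, -1, 0, 0, 0], [0, 0, -2.5, 0, 0, 0], [0, 0, -4.5, 0, 0, 0], [0, 0, -6, 0, 0, 0], [0, 0, -7, 0, 0, 0], [0, 0, -7.2, 0, 0, 0], [0, 0, -7.2, 0, 0, 0], [0, 0, -7.2, 0, 0, 0]]]'

```text
clock: 4.3
eef_pos: [453.3, -185.8, 168.3]
tool_rot: [-3.141, 0.001, 0.216]
force: [0.4, 0.9, -3.3]
width: 29.3
gripper_force: 59.6
```

```bash
python3 mv.py 502.0 150.8 169 0.159
```

```text
row [11.966, -31.836, -0.055, -0.001, 0.001, 0.057]
4.3 [ 453.3 -185.8  168.3] [-3.1408e+00  1.1000e-03  2.1590e-01] F [ 0.4  0.9 -3.3] w 29.3
```

>>> send_rows --rows '[[[0.6, -1.5, -1, 0, 0, 0.003], [1.7, -4.5, -1, 0, 0, 0.01], [3.1, -8.2, -1, 0, 0, 0.015], [4.6, -12.2, -1, 0, 0, 0.02], [6.1, -16.2, -1, 0, 0, 0.03], [7.6, -20.2, -1, 0, 0, 0.035], [9.1, -24.2, -1, 0, 0, 0.045], [10.6, -28, -0.5, 0, 0, 0.05], [11.5, -30.6, 0, 0, 0, 0.055], [12, -31.8, 0, 0, 0, 0.057]]]'

```text
clock: 5.3
eef_pos: [501.9, 153.8, 167.4]
tool_rot: [-3.141, 0.002, 0.163]
force: [-0.1, -0.1, -2.8]
width: 28.9
gripper_force: 59.7
```

>>> send_rows --rows '[[[0, 0, 0, 0, 0, 0], [0, 0, 0, 0, 0, 0], [0, 0, 0, 0, 0, 0], [0, 0, 0, 0, 0, 0], [0, 0, 0, 0, 0, 0], [0, 0, 0, 0, 0, 0]]]'

```text
clock: 5.9
eef_pos: [503.0, 149.6, 169.1]
tool_rot: [3.142, -0.0, 0.158]
force: [-0.5, -1.1, -1.3]
width: 29.1
gripper_force: 59.7
```

```bash
python3 mv.py 502.0 150.8 104 0.159; python3 - <<'E'
from h import *
import pickle
ims={n:grab(n) for n in('scene','top')}; pickle.dump(ims,open('ims1.pkl','wb'))
# predicted home outline drawn for check
t=ims['top']['pixels'][60:260,60:260,::-1];s=ims['scene']['pixels'][110:310,290:490,::-1]
cv2.imwrite('pics/c1.png',np.hstack([cv2.resize(t,(400,400)),cv2.resize(s,(400,400))]))
E
```

```text
row [-0.081, -0.131, 6.509, 0.0, -0.0, -0.001]
5.9 [503.  149.6 169.1] [ 3.1416e+00 -2.0000e-04  1.5770e-01] F [-0.5 -1.1 -1.3] w 29.1
```

View pics/c1.png

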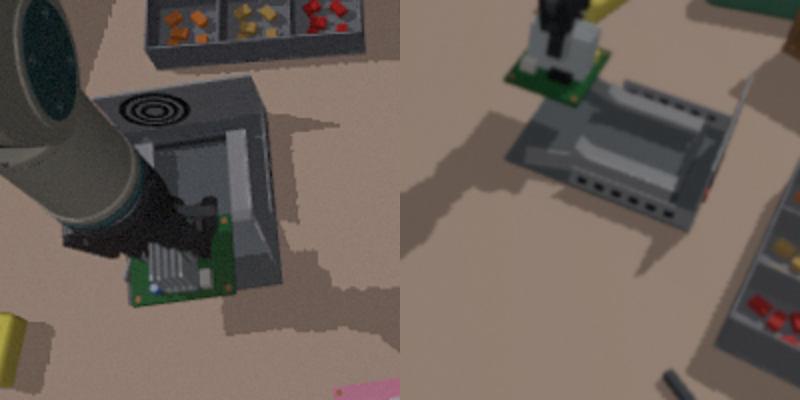

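Board held level, fins along the rails, over the open front: top tile (180,270), scene tile (560,70). Now lower it to just above the floor.

>>> send_rows --rows '[[[0, 0, 1, 0, 0, 0], [0, 0, 2.5, 0, 0, 0], [0, 0, 4, 0, 0, 0], [0, 0, 5.3, 0, 0, 0], [0, 0, 6, 0, 0, 0], [0, 0, 6.4, 0, 0, 0], [0, 0, 6.4, 0, 0, 0], [0, 0, 6.4, 0, 0, 0], [0, 0, 6.4, 0, 0, 0]]]'

```text
clock: 6.9
eef_pos: [503.3, 150.4, 105.5]
tool_rot: [-3.141, -0.001, 0.159]
force: [0.3, -0.1, -2.6]
width: 29.2
gripper_force: 59.8
```

```bash
python3 mv.py 502.0 150.8 102 0.159
```

```text
row [-0.12, -0.062, 0.345, -0.0, -0.001, -0.0]
6.9 [503.3 150.4 105.5] [-3.1414e+00 -1.2000e-03  1.5870e-01] F [ 0.3 -0.1 -2.6] w 29.2
```

>>> send_rows --rows '[[[0, 0, 0.2, 0, 0, 0], [0, 0, 0.35, 0, 0, 0], [0, 0, 0.45, 0, 0, 0], [0, 0, 0.45, 0, 0, 0], [0, 0, 0.45, 0, 0, 0]]]'

```text
clock: 7.4
eef_pos: [502.9, 150.4, 101.2]
tool_rot: [-3.141, -0.001, 0.159]
force: [-1.8, -0.3, 6.0]
width: 29.4
gripper_force: 61.0
```

```bash
python3 mv.py 605.7 167.4 102 0.159
```

```text
row [10.415, -0.058, -0.072, -0.0, -0.001, -0.0]
7.4 [502.9 150.4 101.2] [-3.1412e+00 -5.0000e-04  1.5880e-01] F [-1.8 -0.3  6. ] w 29.4
```

Contact with the floor is at z=101.2, as predicted. Now slide in, only just touching, and stop about 10 mm short of home.

>>> send_rows --rows '[[[0.5, 0, -0.08, 0, 0, 0], [1.7, 0, -0.08, 0, 0, 0], [3, 0, -0.08, 0, 0, 0], [4.3, 0, -0.08, 0, 0, 0], [5.6, 0, -0.08, 0, 0, 0], [6.9, 0, -0.08, 0, 0, 0], [8.2, 0, -0.08, 0, 0, 0], [9.3, -0.05, -0.08, 0, 0, 0], [10.1, -0.05, -0.08, 0, 0, 0], [10.4, -0.05, -0.08, 0, 0, 0]]]'

```text
clock: 8.4
eef_pos: [606.0, 167.2, 101.3]
tool_rot: [3.142, 0.0, 0.159]
force: [-4.0, -0.6, 5.7]
width: 29.0
gripper_force: 60.7
```

>>> send_rows --rows '[[[0, 0, 0, 0, 0, 0], [0, 0, 0, 0, 0, 0], [0, 0, 0, 0, 0, 0], [0, 0, 0, 0, 0, 0]]]'

```text
clock: 8.8
eef_pos: [605.6, 167.2, 101.3]
tool_rot: [3.142, -0.001, 0.159]
force: [1.4, 0.0, 0.3]
width: 29.4
gripper_force: 60.2
```

```bash
python3 mv.py 615.5 169.0 101.5 0.159
```

```text
row [1.004, -0.02, -0.019, 0.0, -0.001, -0.0]
8.8 [605.6 167.2 101.3] [ 3.1416e+00 -7.0000e-04  1.5880e-01] F [1.4 0.  0.3] w 29.4
```

Now the final approach, slowly, watching the force.

>>> send_rows --rows '[[[0.2, 0, 0, 0, 0, 0], [0.4, 0, 0, 0, 0, 0], [0.6, 0, 0, 0, 0, 0], [0.75, 0, 0, 0, 0, 0], [0.85, 0, 0, 0, 0, 0], [0.95, 0, 0, 0, 0, 0], [0.95, 0, 0, 0, 0, 0]]]'

```text
clock: 9.5
eef_pos: [614.5, 168.7, 101.3]
tool_rot: [-3.142, 0.001, 0.159]
force: [-4.0, -0.4, 6.1]
width: 29.4
gripper_force: 61.0
```

>>> send_rows --rows '[[[0.1, 0, 0, 0, 0, 0], [0.2, 0, 0, 0, 0, 0], [0.2, 0, 0, 0, 0, 0]]]'

```text
clock: 9.8
eef_pos: [614.9, 168.7, 101.4]
tool_rot: [-3.141, 0.005, 0.159]
force: [-7.3, -0.8, 10.1]
width: 29.0
gripper_force: 61.6
```

>>> send_rows --rows '[[[0.1, 0, 0, 0, 0, 0], [0.2, 0, 0, 0, 0, 0], [0.2, 0, 0, 0, 0, 0]]]'

```text
clock: 10.1
eef_pos: [615.3, 168.8, 101.5]
tool_rot: [-3.141, 0.009, 0.159]
force: [-11.7, -1.3, 14.7]
width: 29.1
gripper_force: 62.2
```

```bash
python3 mv.py 615.5 169.0 101.5 0.159
```

```text
row [0.022, -0.021, 0.002, -0.0, 0.009, 0.0]
10.1 [615.3 168.8 101.5] [-3.1415  0.0086  0.1593] F [-11.7  -1.3  14.7] w 29.1
```

The force rises with almost no travel, 0.5 mm from the fitted home, so the board is against the stop. I'll ease the push, open partway (between the lips), and look.

>>> send_rows --rows '[[[-0.1, 0, 0, 0, 0, 0], [-0.25, 0, 0, 0, 0, 0], [-0.25, 0, 0, 0, 0, 0], [-0.25, 0, 0, 0, 0, 0]]]'

```text
clock: 10.5
eef_pos: [614.8, 168.7, 101.4]
tool_rot: [-3.142, 0.004, 0.159]
force: [-6.6, -0.1, 8.4]
width: 29.1
gripper_force: 61.2
```

>>> send_rows --rows '[[[0, 0, 0, 0, 0, 0], [0, 0, 0, 0, 0, 0], [0, 0, 0, 0, 0, 0], [0, 0, 0, 0, 0, 0], [0, 0, 0, 0, 0, 0], [0, 0, 0, 0, 0, 0]]]' --grip 115

```text
clock: 11.1
eef_pos: [616.5, 169.0, 101.2]
tool_rot: [3.142, -0.0, 0.159]
force: [-0.2, -0.2, 0.7]
width: 46.9
gripper_force: 0.0
```

>>> send_rows --rows '[[[0, 0, -1, 0, 0, 0], [0, 0, -3, 0, 0, 0], [0, 0, -6, 0, 0, 0], [0, 0, -10, 0, 0, 0], [0, 0, -14, 0, 0, 0], [-4, 0, -17, 0, 0, 0], [-8, 2, -19, 0, 0, 0], [-12, 5, -20, 0, 0, 0], [-15, 9, -20, 0, 0, 0], [-15, 9, -20, 0, 0, 0]]]'

```text
clock: 12.1
eef_pos: [478.9, 50.3, 302.7]
tool_rot: [3.14, 0.002, 0.15]
force: [0.6, 1.1, 0.1]
width: 46.8
gripper_force: 0.0
```

>>> send_rows --rows '[[[-3, 4, 0, 0, 0, 0], [-5, 8, 0, 0, 0, 0], [-7, 12, 0, 0, 0, 0], [-7, 16, 0, 0, 0, 0], [-7, 18, 0, 0, 0, 0], [-7, 18, 0, 0, 0, 0], [-7, 18, 0, 0, 0, 0]]]'

```text
clock: 12.8
eef_pos: [441.9, -132.1, 301.5]
tool_rot: [-3.141, -0.0, 0.158]
force: [-0.1, 0.4, 0.2]
width: 46.8
gripper_force: 0.0
```

```bash
python3 - <<'E'
from h import *
import pickle
ims={n:grab(n) for n in('scene','top')}; pickle.dump(ims,open('ims2.pkl','wb'))
p=np.load('poses.npy')[4:8]
t=ims['top']['pixels'][92:217,92:225,::-1];s=ims['scene']['pixels'][130:230,335:468,::-1]
o=[]
for n,c,x,y in(('top',t,92,92),('scene',s,335,130)):
    a=cv2.resize(c,(399,int(c.shape[0]*3)),interpolation=cv2.INTER_CUBIC); b=a.copy()
    for L in ([(-15,-50,10),(65,-50,10),(65,50,10),(-15,50,10)],[(-7,-15,59),(57,-15,59),(57,15,59),(-7,15,59)]):
        q=(proj(ims[n],R.from_euler('z',p[3]).apply(L)+p[:3]-[0,0,0])-[x,y]+.5)*3-.5
        cv2.polylines(b,[np.round(q*16).astype(int)],True,(0,255,255),1,cv2.LINE_AA,4)
    o.append(np.vstack([a,b])[:,:399])
h=max(i.shape[0] for i in o); o=[np.vstack([i,np.zeros((h-i.shape[0],399,3),np.uint8)]) for i in o]
v=np.hstack(o);v=cv2.resize(v,None,fx=min(1,599/v.shape[0]),fy=min(1,599/v.shape[0])); cv2.imwrite('pics/c2.png',v);print(v.shape)
E
```

```text
(599, 637, 3)
```

View pics/c2.png

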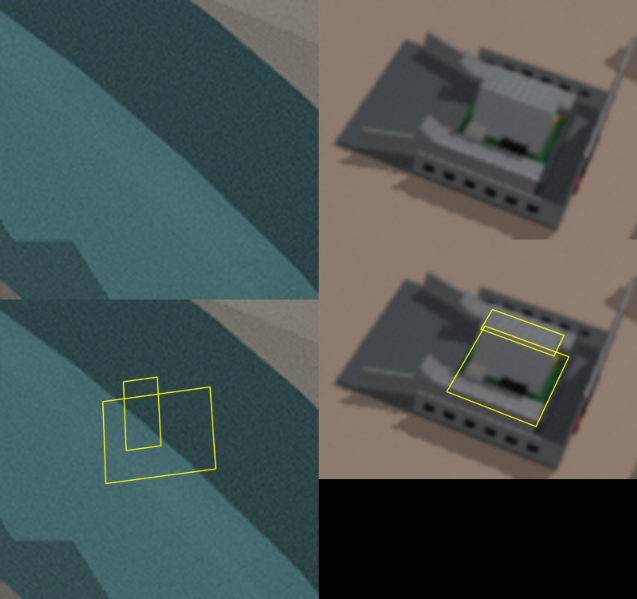

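In the scene view the board lies under both lips and the heatsink matches the predicted home outline. The arm hides the top view, so I'll move it away and check from above.

>>> send_rows --rows '[[[-1.5, 4, 0, 0, 0, 0], [-3, 8, 0, 0, 0, 0], [-4.5, 12, 0, 0, 0, 0], [-6, 16, 0, 0, 0, 0], [-7, 20, 0, 0, 0, 0], [-8, 24, 0, 0, 0, 0], [-8.7, 27, 0, 0, 0, 0], [-8.7, 29, 0, 0, 0, 0], [-8.7, 29, 0, 0, 0, 0], [-8.7, 29, 0, 0, 0, 0]]]'

```text
clock: 13.9
eef_pos: [402.5, -430.8, 300.8]
tool_rot: [-3.14, 0.0, 0.161]
force: [0.3, 0.2, -0.5]
width: 46.9
gripper_force: 0.0
```

```bash
python3 - <<'E'
from h import *
import pickle
ims={n:grab(n) for n in('scene','top')}; pickle.dump(ims,open('ims3.pkl','wb'))
p=np.load('poses.npy')[4:8]
o=[]
for n,x,y,w,hh,k in(('top',105,90,100,125,4),('scene',365,140,100,100,4)):
    a=cv2.resize(ims[n]['pixels'][y:y+hh,x:x+w,::-1],None,fx=k,fy=k,interpolation=cv2.INTER_CUBIC)
    for L in ([(-15,-50,10),(65,-50,10),(65,50,10),(-15,50,10)],[(-7,-15,59),(57,-15,59),(57,15,59),(-7,15,59)]):
        q=(proj(ims[n],R.from_euler('z',p[3]).apply(L)+p[:3])-[x,y]+.5)*k-.5
        cv2.polylines(a,[np.round(q*16).astype(int)],True,(0,255,255),1,cv2.LINE_AA,4)
    o.append(np.vstack([a,np.zeros((500-a.shape[0],400,3),np.uint8)]))
cv2.imwrite('pics/c3.png',np.hstack(o))
E
```

```text
(no output)
```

View pics/c3.png

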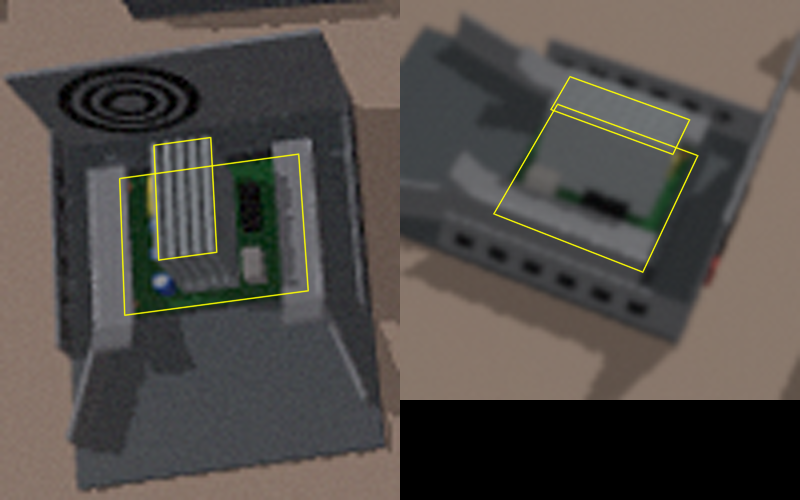

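In the top view the board lies square under both lips, and its heatsink top at (185,200) is on the predicted home outline. The force signature also shows it against the stop. Handing in.

```bash
python3 -c "
from cell import ctrl
print(ctrl.finish_job())"
```

```text
the job is handed in; nothing more can be done
None
```

The green board is in the power supply base, under both lips and against the stop, released, and the job is handed in; the tan board was not touched.

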